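# Clamp the tape guide of a gummed-tape machine

## Robot

A 7-joint arm with a two-finger parallel gripper is mounted at the origin on the work surface. World frame = base frame: x ahead of the robot, y to its left, z up, the work surface at z = 0. Lengths are in m, angles in rad, forces in N, time in s.
With the tool pointing down it reaches from about 0.4 to 0.85 m from the base axis. Payload 10.4 kg.
Tool frame: the origin (TCP) lies between the finger pads; the fingertips stand 19 mm ahead of it and the grasp point (between the pads) is the TCP (manip.tips_ahead is the distance from the TCP to the fingertips, in m); z points along the fingers, y is the line along which they close (so a half turn about z gives the same grasp; the last joint's range is limited). The gripper opens to 85 mm and grips with 20 to 120 N. Pads are 22 mm wide; open, the fingers measure 114 mm over their backs; the gripper's body (76 mm by 85 mm) begins 54 mm behind the grasp point. The pads swing forward as they close: fully open they stand 13 mm farther back than shut.
Start: joints at [1.178, 0.332, -0.065, 1.46, 0.022, 1.35, -0.088], TCP at [0.226, -0.583, 0.23] pointing down, gripper open.
Joint ranges: [-2.6, 2.6], [-0.5, 2.12], [-1.47, 1.34], [0.16, 2.42], [-1.27, 4.41], [0.06, 2.06], [-2.6, 2.6]. Speed limits (rad/s): [2.22, 2.22, 2.79, 2.79, 3.14, 3.14, 3.14].

## Interface

Orientations are given as a unit quaternion [x, y, z, w].
In Python, from workcell import manip, viewer gives the robot as it stands.
- The arm moves only by the tool arm_command, never from a script. Its argument "series" is text: rows parted by semicolons, each of 5 numbers parted by spaces: the closure, from 0 (fully open) to 1 (shut), then the shift along the tool's x, y, z normalised to -1 to 1, where 1 is 0.4 m, then the turn about the tool's z normalised to -1 to 1, where 1 is 180 degrees. In form: jaw tx ty tz spin; .... A call has exactly 10 rows; each row shifts and turns the commanded pose from where the row before left it, along the tool's axes as they then stand; what a row does not reach is not made up. A row lasts 1/8 s, in which the tool goes at most 62.5 mm and 10.7 degrees, less where a joint would pass 70% of its speed; a pose out of reach is approached as far as the arm can. A call with a number of a shift or a turn outside -1 to 1 is refused whole. A call with a gripper value outside its range is refused whole. The fingers move at their own pace and stop on an object; "newtons" is the grip in N (left out, the last holds). Time passes only in rows, so rows that do not move let the fingers close, or fill a call up. It gives the time, the measured TCP pose, the force, the opening and the grip force at its end, in the units of the state.
- manip.get_obs(): the state, without advancing time (a new reading comes with each control period).
- viewer.camera(name): name is "side" or "top" or "wrist"; returns a dict with "pixels" (480x640x3 uint8, red, green, blue), "intrinsics" (3x3 intrinsics, pixels), "extrinsics" (4x4, takes a point from world to camera coordinates). Camera axes: x right, y up, looking along -z (the intrinsics and any distortion apply to the point x, -y, -z); pixel columns grow to the right and rows downward; lengths in m; the calibration is good to about 2 mm. A picture is of the moment at which its call begins. There is no depth.
- manip.hand_in(): hands the job in; it is judged then, once.
The state is a dict: "clock": time; "joint_pos": joint angles; "joint_velocities": joint speeds; "tau": joint torques, N m; "position": TCP position; "ee_rot": TCP orientation; "ft_force": force on the tool from outside, world axes, zero at the start; "torque": the same for the moment, N m; "grip_width": opening from 0.0 (shut) to 1.0 (fully open); "grasp_force": force on a finger pad.
Only numpy, scipy, OpenCV 4.12 (cv2) and the standard library are available. Lean on these libraries where they do the work, as an engineer would, in place of code of your own. Each camera call takes 0.05 s, during which the arm holds its last target. There are 200 camera calls.

## Task

The tape guide of the gummed-tape machine lies loose on its ledge: push it back gently until its whole back face is flush against the step. Then, with the T-handled driver from the tool block, turn both captive clamp screws clockwise until they come up solid on their stops, so that their clips bear on the guide's foot, and stand the driver back in a free hole of the block. Turn the screws only with the driver, not with the gripper, and leave everything else where it is.

Things in the scene. Friction and masses are not known exactly. Their poses are not given: they have to be found in the camera images.
- machine: gummed-tape machine fixed to the bench, 460 long (y), 200 deep (x), 208 high; origin under its middle. Its -y half is an open steel ledge with a step and a tape table; its +y half a rounded white housing on a grey chassis
- step (a point): corner where the machine's flat ledge (80 above the bench) meets the upright face of the step, at the middle of the guide's place. x points square into the step, y along it towards the white housing (which begins 135 away), z up. Step 18 high, 270 long (y -135 to 135), tape table beyond it; the ledge reaches 115 in front of it
- guide: the tape guide, a straight aluminium L-bar 180 long, 0.26 kg, loose on the ledge; sliding it takes 2 to 8 N. Origin at mid-length on the lower edge of its back face; y along the bar, x square out of its back face towards the step, z up. Flat foot 34 deep and 8 thick (x -34 to 0); upright fence 10 thick along the back (x -10 to 0), its top 34 above the ledge; pushed above the step's top it tips
- guide_right (a point): lower back corner of the guide at its -y end
- guide_left (a point): lower back corner of the guide at its +y end
- clamp_right: right-hand one of the two captive clamp screws, further from the white housing: slotted head and steel clip turning together. Origin on its upright axis at ledge height, 78 in front of the step; x along slot and clip, z up. Head: diameter 32, flat top 25.5 above the ledge; one straight slot 5 wide, open at both ends, its floor 17 above the ledge (8.5 deep)
- clamp_left: left-hand one of the two captive clamp screws, nearer to the white housing: slotted head and steel clip turning together. Origin on its upright axis at ledge height, 78 in front of the step; x along slot and clip, z up. Head: diameter 32, flat top 25.5 above the ledge; one straight slot 5 wide, open at both ends, its floor 17 above the ledge (8.5 deep)
- toe_right (a point): under the domed toe of the right-hand clip, 52 from the screw's axis. Clip 16 wide, its top 14 above the ledge, reaching 60 from the axis. The toe rides up 0.4 on to the guide's foot and bears on it when home
- toe_left (a point): under the domed toe of the left-hand clip, 52 from the screw's axis. Clip 16 wide, its top 14 above the ledge, reaching 60 from the axis. The toe rides up 0.4 on to the guide's foot and bears on it when home
- screw_right (a joint): right-hand clamp screw (-55 along y from the point 'step'): angle in rad, growing clockwise seen from above. 0 = clip swung right back; 2.2 = solid stop, where clip and slot point square at the step. Starts between 0.05 and 0.7. Turning takes about 0.2 N m, 0.4 as the clip rides on to the guide; friction holds it where it is left
- screw_left (a joint): left-hand clamp screw (55 along y from the point 'step'): angle in rad, growing clockwise seen from above. 0 = clip swung right back; 2.2 = solid stop, where clip and slot point square at the step. Starts between 0.05 and 0.7. Turning takes about 0.2 N m, 0.4 as the clip rides on to the guide; friction holds it where it is left
- driver: the T-handled slotted driver, 0.16 kg, standing in the tool block. Origin at the tip of its blade, z up the shaft, x along the crossbar and along the blade's width. Blade 18 wide, 3.2 thick narrowing to 2 over the last 4; shaft diameter 10; collar of diameter 36 from 55 to 61 above the tip, by which it hangs on the block; black crossbar 90 long, 14 wide, 18 tall, its middle 94 above the tip
- block: wooden tool block, fixed, 60 (x) by 140 (y), 70 high; origin at the centre of its underside. Three square holes 26 wide right through it, at y = -42, 0 and 42. A tool's tip hangs 15 above the bench
- nut_driver: nut driver standing in another hole of the block: like the driver but with a ROUND black handle (diameter 28, 44 tall) instead of a crossbar; origin at its lower tip
- tape_roll: roll of kraft gummed tape lying flat, diameter 130, height 70; origin at the centre of its underside
- bottle: clear plastic water bottle, diameter 64, height 150; origin at the centre of its underside
- stapler: desk stapler, 130 x 32 x 49; origin at the centre of its underside
- carton: small closed carton, 150 x 110 x 80; origin at the centre of its underside
- pot_back: plant in a black pot of diameter 92, about 220 tall in all; origin at the centre of its underside
Mind the look-alikes: they are no part of the job. Of the things shaped like the guide, the aluminium one is meant. What is shaped like the driver but green is not meant.

How it is judged:
By the outcome, as a careful person would: the job done as asked, in the order asked, and still so for the second after the job is handed in, with the robot touching nothing.
It also fails if it takes over 72 s, if anything falls off the work surface, if the arm or the gripper's body presses on something with over 40 N, if the wrist force passes 120 N, or if a joint passes its speed limit or range.

## Working session

There is one attempt and no reset: what is moved stays moved. The work goes in short steps, Python scripts to look and compute and a tool call to move; the robot and the scene stay as the last step left them, time stands still between calls to the robot, and variables do not carry over. Pictures are saved under pics/ and viewed, at most 10 in all, crops included, and the job is handed in when it is done.

Besides the shell and the picture viewer there is one more tool, called by a JSON object that holds its "op" and its "data", one argument or row to a line. arm_command: Moves the arm, as the interface text tells. Scaled input: -1 to 1 covers 0.4 m each way for a shift and 180 degrees each way for a turn. Its arguments: {"type":"object","properties":{"series":{"type":"string"},"newtons":{"type":"number"}},"required":["series"]}

```bash
mkdir -p pics; ls
cat > h.py <<'E'
import numpy as np, cv2
from workcell import manip, viewer
def snap(n,f):
    d=viewer.camera(n); cv2.imwrite(f'pics/{f}.png',d['pixels'][:,:,::-1]); np.savez(f'pics/{f}.npz',K=d['intrinsics'],E=d['extrinsics']); return d
def load(f):
    d=np.load(f'pics/{f}.npz'); return d['K'],d['E']
def ray(f,u,v):
    K,E=load(f); p=np.linalg.inv(K)@[u,v,1]; R=E[:3,:3]; t=E[:3,3]
    return -R.T@t, R.T@np.array([p[0],-p[1],-p[2]])
def at(f,u,v,z):
    o,d=ray(f,u,v); return o+d*(z-o[2])/d[2]
def proj(f,P):
    K,E=load(f); c=E[:3,:3]@np.array(P)+E[:3,3]; q=K@[c[0],-c[1],-c[2]]; return q[:2]/q[2]
E
python3 - <<'E'
from h import *
for n in('top','side','wrist'):
    d=snap(n,n+'0'); print(n,d['intrinsics'].tolist(),np.round(d['extrinsics'],3).tolist(), d.keys())
a=[cv2.imread(f'pics/{n}0.png') for n in('top','side')]
s=manip.get_obs(); print({k:np.round(v,3).tolist() for k,v in s.items()}, manip.tips_ahead)
E
```

```text
pics
top [[472.1656341840666, 0.0, 316.19076351180973], [0.0, 472.1656341840666, 230.6377435284106], [0.0, 0.0, 1.0]] [[-0.016, -1.0, -0.011, -0.083], [0.997, -0.017, 0.072, -0.518], [-0.073, -0.01, 0.997, -0.975], [0.0, 0.0, 0.0, 1.0]] dict_keys(['pixels', 'intrinsics', 'extrinsics'])
side [[444.6040389937706, 0.0, 324.0639749969605], [0.0, 444.6040389937706, 233.2655039624734], [0.0, 0.0, 1.0]] [[-0.895, -0.445, -0.025, 0.41], [0.243, -0.535, 0.809, -0.252], [-0.373, 0.718, 0.587, -0.672], [0.0, 0.0, 0.0, 1.0]] dict_keys(['pixels', 'intrinsics', 'extrinsics'])
wrist [[382.60976325542924, 0.0, 320.73647824361535], [0.0, 382.60976325542924, 238.23033235111726], [0.0, 0.0, 1.0]] [[0.362, -0.932, -0.003, -0.622], [0.892, 0.347, -0.288, 0.036], [0.269, 0.102, 0.958, -0.381], [0.0, 0.0, 0.0, 1.0]] dict_keys(['pixels', 'intrinsics', 'extrinsics'])
{'clock': 0.15, 'joint_pos': [1.178, 0.333, -0.065, 1.461, 0.022, 1.35, -0.088], 'joint_velocities': [-0.001, -0.002, 0.0, -0.004, -0.0, 0.002, 0.001], 'tau': [0.001, -62.582, 0.05, -39.186, 0.016, 0.007, 0.0], 'position': [0.226, -0.582, 0.229], 'ee_rot': [0.983, 0.184, -0.0, -0.001], 'ft_force': [-0.688, 0.432, 0.269], 'torque': [0.033, -0.045, -0.015], 'grasp_force': 0.0, 'grip_width': 1.0} 0.019
```

View pics/top0.png

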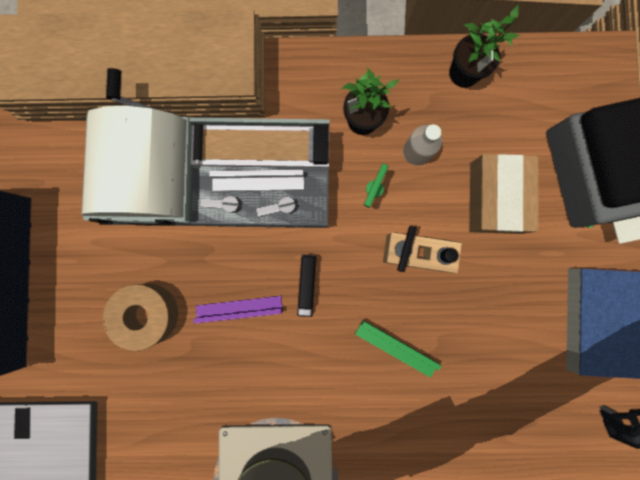

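View pics/side0.png

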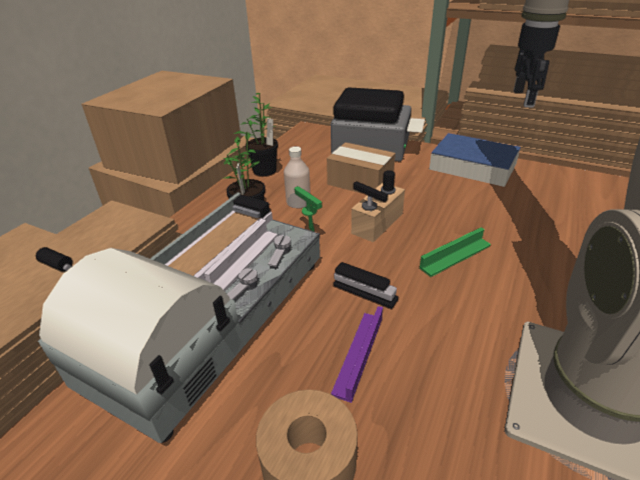

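The top view shows these candidates:
- **Guide:** aluminium bar on the ledge (258,181), purple bar (238,309) and green bar (398,348). I choose the aluminium one.
- **Driver:** black crossbar in the block (408,248), green T-driver (376,185) and round-handled nut driver (448,255). I choose the black crossbar.
- **Free hole:** (425,253).

Next is a close crop to check both choices.

Run:
```python
from h import *
a=cv2.imread('pics/top0.png')
c=cv2.resize(a[112:232,182:342],None,fx=5,fy=5,interpolation=cv2.INTER_CUBIC); cv2.imwrite('pics/c1.png',c)
b=cv2.resize(a[215:283,380:470],None,fx=6,fy=6,interpolation=cv2.INTER_CUBIC)
s=cv2.imread('pics/side0.png'); d=cv2.resize(s[165:245,340:415],(382,408),interpolation=cv2.INTER_CUBIC)
e=np.zeros((408,800,3),np.uint8); e[:,:540]=b; e[:,540:800]=d[:,:260]
cv2.imwrite('pics/c2.png',b)
```

```text
(no output)
```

View pics/c1.png

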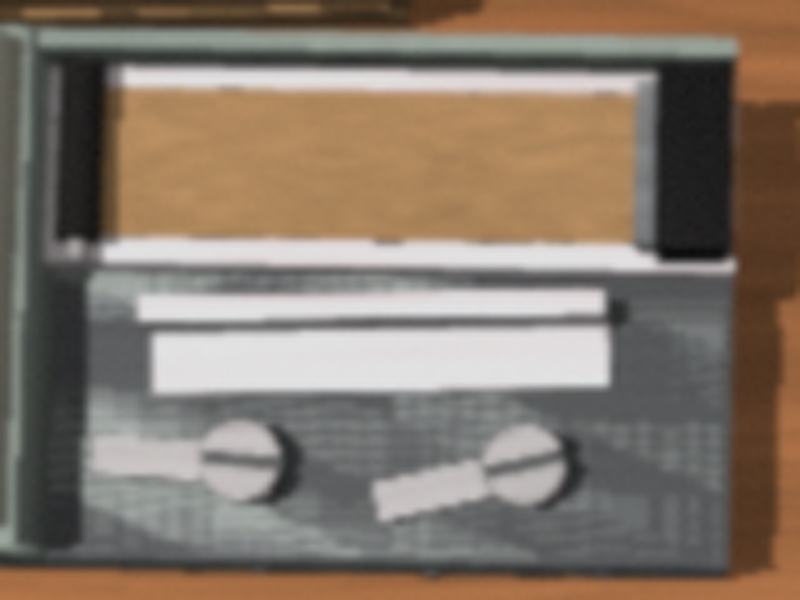

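View pics/c2.png

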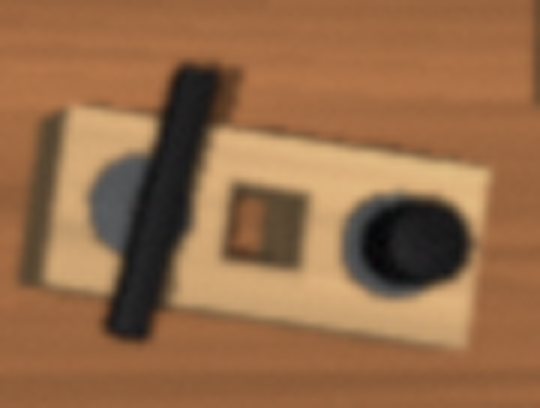

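The crops confirm the choices. The aluminium guide is skewed, with its back edge running (137,296) to (605,290) in crop 1. The screw heads are at (241,461) and (527,466). The black crossbar runs (197,68) to (128,335) in crop 2, and the middle hole is free at (265,226).

Run:
```python
from h import *
A=lambda x,y,z: at('top0',182+x/5-.4,112+y/5-.4,z)
B=lambda x,y,z: at('top0',380+x/6-.42,215+y/6-.42,z)
def pr(n,a,b):
    d=b-a; print(n,a.round(4)[:2],b.round(4)[:2],'mid',((a+b)/2).round(4)[:2],'len',np.linalg.norm(d).round(4),'ang',np.degrees(np.arctan2(d[1],d[0])).round(1))
pr('steptop',A(735,269,.098),A(100,264,.098))
pr('ledgefront',A(732,571,.08),A(85,558,.08))
pr('guideback',A(605,290,.114),A(137,296,.114))
pr('footfront',A(611,385,.088),A(153,393,.088))
pr('slotL',A(282,464,.1055),A(202,457,.1055)); pr('headL',A(241,461,.1055),A(148,456,.094))
pr('slotR',A(565,457,.1055),A(487,474,.1055)); pr('headR',A(527,466,.1055),A(430,492,.094))
pr('heads',A(527,466,.1055),A(241,461,.1055))
pr('bar',B(128,335,.118),B(197,68,.118))
pr('hole mid',B(228,222,.07),B(303,230,.07))
pr('block near',B(467,347,.07),B(45,285,.07));pr('block far',B(490,168,.07),B(70,105,.07))
pr('collars',B(395,245,.076),B(139,204,.076)); pr('nut',B(419,240,.13),B(419,240,.131))
```

```text
steptop [ 0.6379 -0.1185] [0.6444 0.1301] mid [0.6411 0.0058] len 0.2487 ang 88.5
ledgefront [ 0.5211 -0.1155] [0.5306 0.1404] mid [0.5258 0.0124] len 0.2561 ang 87.9
guideback [ 0.6272 -0.0682] [0.6282 0.1117] mid [0.6277 0.0217] len 0.18 ang 89.7
footfront [ 0.5947 -0.0691] [0.5947 0.1116] mid [0.5947 0.0212] len 0.1807 ang 90.0
slotL [0.5633 0.0576] [0.5666 0.0886] mid [0.5649 0.0731] len 0.0311 ang 84.0
headL [0.5647 0.0735] [0.5689 0.1121] mid [0.5668 0.0928] len 0.0405 ang 83.9
slotR [ 0.5641 -0.0516] [ 0.5581 -0.0215] mid [ 0.5611 -0.0365] len 0.0308 ang 101.4
headR [ 0.5609 -0.0369] [0.5528 0.0019] mid [ 0.5569 -0.0175] len 0.0413 ang 101.7
heads [ 0.5609 -0.0369] [0.5647 0.0735] mid [0.5628 0.0183] len 0.1105 ang 88.0
bar [ 0.4317 -0.2502] [ 0.515  -0.2743] mid [ 0.4734 -0.2622] len 0.0868 ang -16.1
hole mid [ 0.4677 -0.2922] [ 0.4646 -0.3169] mid [ 0.4661 -0.3045] len 0.0248 ang -97.0
block near [ 0.4253 -0.3694] [ 0.4479 -0.2314] mid [ 0.4366 -0.3004] len 0.1398 ang 80.7
block far [ 0.4841 -0.3791] [ 0.5073 -0.2412] mid [ 0.4957 -0.3102] len 0.1399 ang 80.5
collars [ 0.4591 -0.3454] [ 0.4739 -0.262 ] mid [ 0.4665 -0.3037] len 0.0846 ang 79.9
nut [ 0.4597 -0.3387] [ 0.4597 -0.3384] mid [ 0.4597 -0.3386] len 0.001 ang 93.7
```

{"op": "arm_command", "data": {
  "series": "1 .11 -.083 0 0; 1 .11 -.083 0 0; 1 .11 -.083 0 0; 1 .11 -.083 0 0; 1 .11 -.083 0 0; 1 .11 -.083 0 0; 1 .11 -.083 0 0; 1 .11 -.083 0 0; 1 .11 -.083 0 0; 1 .11 -.083 0 0",
  "newtons": 40
}}

```text
clock: 1.4
position: [0.5168, -0.1127, 0.2301]
ee_rot: [0.983, 0.184, 0.0, 0.0]
ft_force: [-0.2, -0.3, 0.8]
grip_width: -0.003
grasp_force: 0.0
```

{"op": "arm_command", "data": {
  "series": "1 .106 -.08 0 0; 1 .106 -.08 0 0; 1 .106 -.08 0 0; 1 0 0 0 .043; 1 0 0 0 .043; 1 0 0 0 .043; 1 0 0 .04 0; 1 0 0 .04 0; 1 0 0 .04 0; 1 0 0 .04 0"
}}

```text
clock: 2.65
position: [0.5998, 0.0212, 0.1646]
ee_rot: [1.0, -0.017, -0.0, 0.0]
ft_force: [-0.2, 0.1, 0.1]
grip_width: -0.002
grasp_force: 0.0
```

```bash
cat >> h.py <<'E'
def st():
    s=manip.get_obs(); q=s['ee_rot']; p=np.array(s['position']); psi=np.degrees(2*np.arctan2(q[1],q[0])); psi=(psi+180)%360-180
    print('t',round(s['clock'],2),'p',p.round(4),'psi',round(psi,2),'q',np.round(q,3),'F',np.round(s['ft_force'],1),'T',np.round(s['torque'],2),'grip',round(s['grip_width'],3),round(s['grasp_force'],1),'j7',round(s['joint_pos'][6],2)); return p,psi
def go(t,psi1=None):
    p,psi=st(); a=np.radians(psi); d=np.array(t)-p
    print('shift/.4:',np.round(np.array([d[0]*np.cos(a)+d[1]*np.sin(a), d[0]*np.sin(a)-d[1]*np.cos(a), -d[2]])/.4,4), '' if psi1 is None else 'turn/180: %.4f'%((psi-psi1)/180))
E
python3 - <<'E'
from h import *
snap('wrist','w1'); snap('side','s1'); go([.6,.0215,.1095],-2)
p=manip.get_obs()['position']
print('tip proj w',proj('w1',np.array(p)-[0,0,.019]),'s',proj('s1',np.array(p)-[0,0,.019]),proj('s1',np.array(p)-[0,0,.032]))
a=cv2.imread('pics/s1.png'); b=cv2.imread('pics/w1.png')
u,v=np.round(proj('s1',p)).astype(int); c=cv2.resize(a[v-45:v+45,u-50:u+50],(500,450))
b=cv2.resize(b,(300,225)); e=np.zeros((450,800,3),np.uint8); e[:,:500]=c; e[:225,500:]=b; cv2.imwrite('pics/v1.png',e); print(u,v)
E
```

```text
t 2.75 p [0.5989 0.0211 0.1636] psi -2.0 q [ 1.    -0.017 -0.002  0.   ] F [-0.3 -0.5  0.7] T [-0.02 -0.03 -0.01] grip -0.0 0.0 j7 -1.85
shift/.4: [ 0.0026 -0.0011  0.1353] turn/180: -0.0000
tip proj w [326.0364825  290.83187272] s [246.08613635 233.43956421] [247.00613721 239.25651685]
245 225
```

View pics/v1.png

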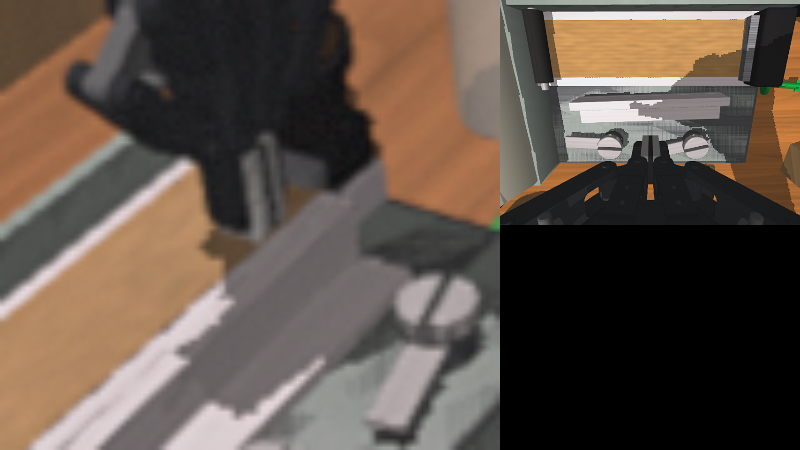

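The side crop shows the shut fingertips ending near (247,228), above where the model predicts. The wrist view shows them at about (323,290), as predicted. I'll check the side projection against the heads.

Run:
```python
from h import *
for P in ([.5609,-.0369,.1055],[.5647,.0735,.1055],[.4734,-.2622,.118],[.6379,-.1185,.098]): print(proj('side0',P).round(1))
p=np.array(manip.get_obs()['position'])
for z in (0,.006,.019,.032): print(z,[proj('w1',p-[0,0,z]+d).round(1).tolist() for d in (np.zeros(3),np.array([.011,0,0]))],[proj('s1',p-[0,0,z]+d).round(1).tolist() for d in (np.zeros(3),np.array([-.011,.014,0]))])
a=cv2.imread('pics/s1.png');b=cv2.imread('pics/w1.png')
e=np.zeros((480,800,3),np.uint8);e[:,:400]=cv2.resize(a[200:260,225:275],(400,480));e[:,400:]=cv2.resize(b[260:356,286:366],(400,480));cv2.imwrite('pics/v2.png',e)
```

```text
[282.7 238.6]
[248.1 272.8]
[369.8 187.7]
[271.4 211.4]
0 [[326.6, 309.8], [325.8, 285.7]] [[244.7, 224.7], [245.3, 230.4]]
0.006 [[326.4, 303.4], [325.6, 280.0]] [[245.1, 227.5], [245.8, 233.2]]
0.019 [[326.0, 290.8], [325.3, 268.9]] [[246.1, 233.4], [246.7, 239.2]]
0.032 [[325.7, 279.9], [325.0, 259.2]] [[247.0, 239.3], [247.7, 245.1]]
```

View pics/v2.png

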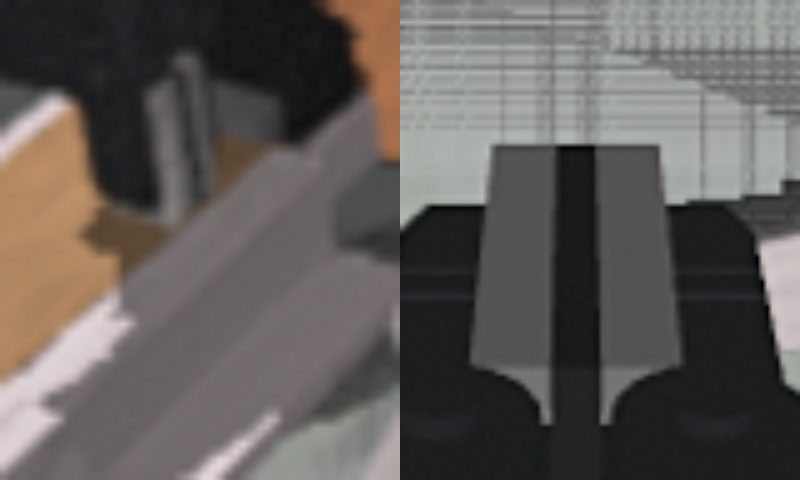

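{"op": "arm_command", "data": {
  "series": "1 .003 -.001 .02 0; 1 0 0 .02 0; 1 0 0 .02 0; 1 0 0 .02 0; 1 0 0 .02 0; 1 0 0 .015 0; 1 0 0 .01 0; 1 0 0 .007 0; 1 0 0 .004 0; 1 0 0 0 0"
}}

```text
clock: 4.0
position: [0.6013, 0.0217, 0.1118]
ee_rot: [1.0, -0.018, 0.0, 0.0]
ft_force: [-0.6, -0.9, 0.1]
grip_width: -0.002
grasp_force: 0.0
```

Run:
```python
from h import *
snap('side','s2'); snap('wrist','w2'); go([.6,.0215,.1095],-2)
a=cv2.imread('pics/s2.png');b=cv2.imread('pics/w2.png')
p=np.array(manip.get_obs()['position']); print([proj('s2',p+d).round(1).tolist() for d in ([0,0,0],[0,0,-.019],[-.011,.014,-.019])])
e=np.zeros((480,800,3),np.uint8);e[:,:400]=cv2.resize(a[200:275,215:277],(400,480),interpolation=cv2.INTER_CUBIC);e[:,400:]=cv2.resize(b[200:344,260:380],(400,480));cv2.imwrite('pics/v3.png',e)
```

```text
t 4.1 p [0.6014 0.0217 0.1119] psi -2.03 q [ 1.    -0.018  0.     0.   ] F [-0.2 -0.1  0.6] T [ 0.04 -0.04  0.02] grip -0.002 0.0 j7 -1.87
shift/.4: [-0.0035  0.0007  0.006 ] turn/180: -0.0002
[[247.1, 247.7], [248.4, 255.8], [249.0, 261.7]]
```

View pics/v3.png

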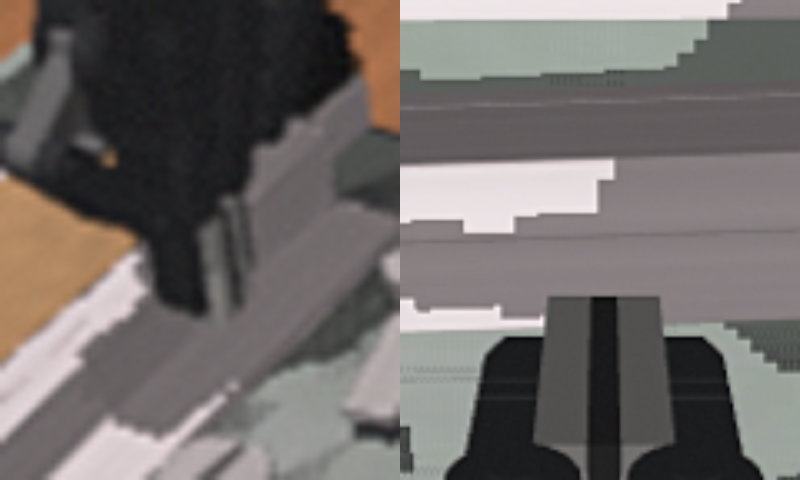

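The side crop shows the pads' lower end at about (249.1,249.6). The guide's right-end corner, where fence meets foot, is at about (266.2,231.5). I'll compare both with the model.

Run:
```python
from h import *
print('corner',proj('s2',[.617,-.0685,.088]),'fence top right back',proj('s2',[.6272,-.0682,.114]),'front',proj('s2',[.617,-.0682,.114]),'foot front R',proj('s2',[.594,-.069,.088]))
p=np.array([.6014,.0217,.1119])
for dx in(-.011,0,.011):
  print(dx,[ (d,proj('s2',p+[dx,.004,-d]).round(1).tolist()) for d in(-.005,0,.006,.013,.019)])
o,d=ray('s2',249.1,249.6)
for x in(.5904,.6014,.6124): print(x,o+d*(x-o[0])/d[0])
```

```text
corner [267.52017101 230.19318667] fence top right back [261.81762515 218.46705549] front [266.13813385 219.65102836] foot front R [277.37172632 232.82194958]
-0.011 [(-0.005, [250.5, 248.3]), (0, [250.8, 250.5]), (0.006, [251.2, 253.1]), (0.013, [251.7, 256.1]), (0.019, [252.1, 258.6])]
0 [(-0.005, [245.5, 246.8]), (0, [245.8, 248.9]), (0.006, [246.2, 251.5]), (0.013, [246.7, 254.5]), (0.019, [247.1, 257.0])]
0.011 [(-0.005, [240.5, 245.2]), (0, [240.9, 247.4]), (0.006, [241.3, 250.0]), (0.013, [241.8, 252.9]), (0.019, [242.2, 255.5])]
0.5904 [0.5904     0.03013816 0.11711268]
0.6014 [0.6014     0.01682789 0.10402958]
0.6124 [0.6124     0.00351762 0.09094648]
```

{"op": "arm_command", "data": {
  "series": "1 -.0035 0 .003 0; 1 0 0 .003 0; 1 0 0 .002 0; 1 0 0 .002 0; 1 0 0 .0015 0; 1 0 0 .0015 0; 1 0 0 .001 0; 1 0 0 .001 0; 1 0 0 .001 0; 1 0 0 0 0"
}}

```text
clock: 5.35
position: [0.5999, 0.0217, 0.1053]
ee_rot: [1.0, -0.018, 0.0, 0.0]
ft_force: [0.5, -0.2, 0.6]
grip_width: -0.0
grasp_force: 0.0
```

{"op": "arm_command", "data": {
  "series": "1 0 0 .0025 0; 1 0 0 .002 0; 1 0 0 .002 0; 1 0 0 .0015 0; 1 0 0 .0015 0; 1 0 0 .0015 0; 1 0 0 .0015 0; 1 0 0 .0015 0; 1 0 0 .0015 0; 1 0 0 0 0"
}}

```text
clock: 6.6
position: [0.5999, 0.0217, 0.0991]
ee_rot: [1.0, -0.018, -0.0, 0.0]
ft_force: [-0.0, 0.4, 0.4]
grip_width: -0.001
grasp_force: 0.0
```

{"op": "arm_command", "data": {
  "series": "1 0 0 .002 0; 1 0 0 .002 0; 1 0 0 .0015 0; 1 0 0 .0015 0; 1 0 0 .0015 0; 1 0 0 .0015 0; 1 0 0 .001 0; 1 0 0 .001 0; 1 0 0 .001 0; 1 0 0 0 0"
}}

```text
clock: 7.85
position: [0.5999, 0.0217, 0.0939]
ee_rot: [1.0, -0.018, 0.0, 0.0]
ft_force: [0.1, 0.2, 0.9]
grip_width: -0.005
grasp_force: 0.0
```

{"op": "arm_command", "data": {
  "series": "1 0 0 .0015 0; 1 0 0 .0015 0; 1 0 0 .0015 0; 1 0 0 .001 0; 1 0 0 .001 0; 1 0 0 .001 0; 1 0 0 .001 0; 1 0 0 .001 0; 1 0 0 .001 0; 1 0 0 0 0"
}}

```text
clock: 9.1
position: [0.5999, 0.0217, 0.0896]
ee_rot: [1.0, -0.018, -0.0, 0.0]
ft_force: [0.4, -0.4, 0.4]
grip_width: -0.001
grasp_force: 0.0
```

Run:
```python
from h import *
st(); snap('side','s3'); snap('wrist','w3')
a=cv2.imread('pics/s3.png');b=cv2.imread('pics/w3.png')
e=np.zeros((480,800,3),np.uint8);e[:,:400]=cv2.resize(a[215:290,222:284],(400,480),interpolation=cv2.INTER_CUBIC);e[:,400:]=cv2.resize(b[200:344,260:380],(400,480));cv2.imwrite('pics/v4.png',e)
```

```text
t 9.1 p [0.5999 0.0217 0.0896] psi -2.03 q [ 1.    -0.018 -0.     0.   ] F [ 0.4 -0.4  0.4] T [ 0.04  0.09 -0.06] grip -0.001 0.0 j7 -1.88
```

View pics/v4.png

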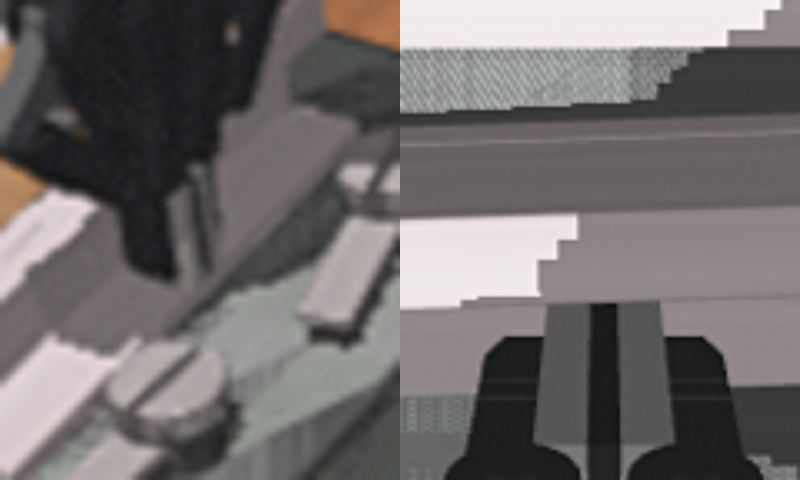

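The wrist view shows the tip edge in line with the fence/foot corner. In the side view the pads' lower end is at about (251.5,260), still just above the foot. No contact so far.

Run:
```python
from h import *
p=np.array([.5999,.0217,.0896])
for dx in(-.011,-.006,0,.006,.011):
  print(dx,[ (d,proj('s3',p+[dx,.004,-d]).round(1).tolist(),proj('w3',p+[dx,.004,-d]).round(1).tolist()) for d in(-.010,-.005,0)])
print('foot corner in wrist',proj('w3',[.6175,.0217,.088]),'foot front',proj('w3',[.5947,.0217,.088]), 'tip v in wrist', 200+300/3.333)
K,E=load('w3'); print(-E[:3,:3].T@E[:3,3]-p)
```

```text
-0.011 [(-0.01, [252.3, 256.0], [317.5, 345.6]), (-0.005, [252.7, 258.1], [317.6, 338.9]), (0, [253.0, 260.2], [317.7, 332.6])]
-0.006 [(-0.01, [250.1, 255.3], [317.0, 334.6]), (-0.005, [250.4, 257.4], [317.2, 328.2]), (0, [250.7, 259.5], [317.3, 322.1])]
0 [(-0.01, [247.4, 254.4], [316.5, 321.1]), (-0.005, [247.7, 256.5], [316.6, 315.0]), (0, [248.0, 258.6], [316.7, 309.2])]
0.006 [(-0.01, [244.7, 253.6], [315.9, 307.3]), (-0.005, [245.0, 255.7], [316.0, 301.5]), (0, [245.4, 257.8], [316.2, 296.1])]
0.011 [(-0.01, [242.4, 252.9], [315.4, 295.5]), (-0.005, [242.8, 255.0], [315.5, 290.1]), (0, [243.1, 257.1], [315.7, 285.0])]
foot corner in wrist [324.93466885 268.16550388] foot front [326.63450535 318.23263575] tip v in wrist 290.00900090009
[ 0.0743583  -0.00040862  0.14449989]
```

{"op": "arm_command", "data": {
  "series": "1 .005 0 0 0; 1 .005 0 0 0; 1 .005 0 0 0; 1 .005 0 0 0; 1 .005 0 0 0; 1 .005 0 0 0; 1 .0025 0 0 0; 1 .0025 0 0 0; 1 .0025 0 0 0; 1 .0025 0 0 0"
}}

```text
clock: 10.45
position: [0.6159, 0.0211, 0.0897]
ee_rot: [1.0, -0.018, 0.0, 0.0]
ft_force: [-0.7, 0.0, -0.6]
grip_width: -0.001
grasp_force: 0.5
```

{"op": "arm_command", "data": {
  "series": "1 .0025 0 0 0; 1 .0025 0 0 0; 1 .0025 0 0 0; 1 .002 0 0 0; 1 .002 0 0 0; 1 0 0 0 0; 1 0 0 0 0; 1 0 0 0 0; 1 0 0 0 0; 1 0 0 0 0"
}}

```text
clock: 11.7
position: [0.6206, 0.021, 0.0898]
ee_rot: [1.0, -0.018, 0.0, 0.0]
ft_force: [0.6, 0.8, 0.1]
grip_width: 0.002
grasp_force: 0.0
```

Run:
```python
from h import *
st(); snap('side','s4'); snap('top','t4'); snap('wrist','w4')
a=cv2.imread('pics/s4.png');b=cv2.imread('pics/w4.png');t=cv2.imread('pics/t4.png')
e=np.zeros((600,800,3),np.uint8);e[:300,:400]=cv2.resize(a[215:290,222:322],(400,300),interpolation=cv2.INTER_CUBIC);e[:300,400:]=cv2.resize(b[100:340,160:480],(400,300))
e[300:]=cv2.resize(t[150:210,185:345],(800,300),interpolation=cv2.INTER_CUBIC);cv2.imwrite('pics/v5.png',e)
```

```text
t 11.7 p [0.6206 0.021  0.0898] psi -2.03 q [ 1.    -0.018  0.     0.   ] F [0.6 0.8 0.1] T [-0.   -0.01 -0.04] grip 0.002 0.0 j7 -1.88
```

View pics/v5.png

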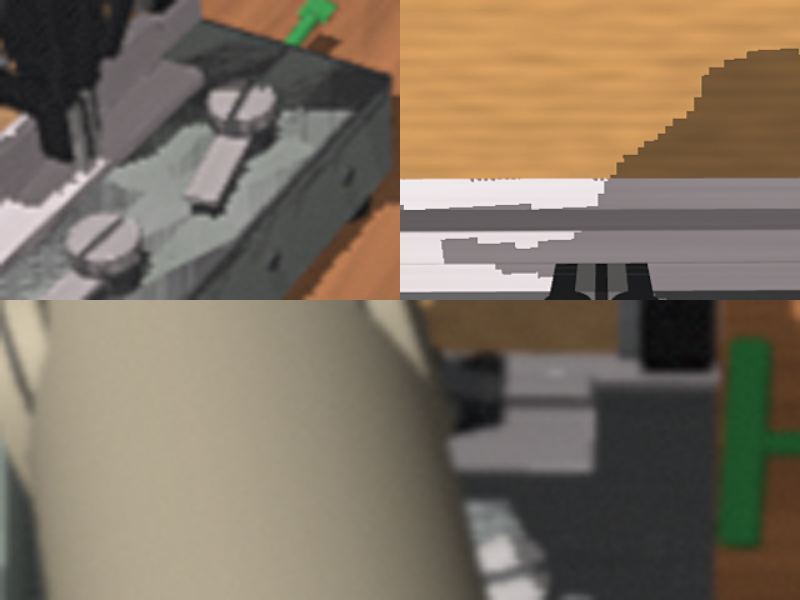

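The wrist view shows the guide's back face as a straight band parallel to the step's edge, so the guide has moved and squared up. I'll press on gently until the force rises.

{"op": "arm_command", "data": {
  "series": "1 .0015 0 0 0; 1 .0015 0 0 0; 1 .0015 0 0 0; 1 .001 0 0 0; 1 .001 0 0 0; 1 0 0 0 0; 1 0 0 0 0; 1 0 0 0 0; 1 0 0 0 0; 1 0 0 0 0"
}}

```text
clock: 13.1
position: [0.6208, 0.0211, 0.0893]
ee_rot: [1.0, -0.018, -0.002, 0.0]
ft_force: [-13.0, 0.0, 7.4]
grip_width: 0.001
grasp_force: 6.4
```

{"op": "arm_command", "data": {
  "series": "1 -.01 0 0 0; 1 -.015 0 0 0; 1 0 0 -.075 0; 1 0 0 -.075 0; 0 0 0 -.075 0; 0 -.06 .13 0 0; 0 -.06 .13 0 0; 0 -.06 .13 0 0; 0 -.06 .13 0 0; 0 -.06 .13 0 .039"
}}

```text
clock: 14.35
position: [0.4829, -0.236, 0.18]
ee_rot: [0.997, -0.08, 0.001, 0.0]
ft_force: [0.2, -0.6, -0.8]
grip_width: 0.999
grasp_force: 0.0
```

Run:
```python
from h import *
go([.4734,-.2622,.15],-16.1)
snap('top','t5')
# edge profiles: step/guide boundary columns in the top image
g=cv2.cvtColor(cv2.imread('pics/t5.png'),cv2.COLOR_BGR2GRAY)
for u in range(206,312,8): print(u,g[158:196,u].tolist())
```

```text
t 14.35 p [ 0.4829 -0.236   0.18  ] psi -9.19 q [ 0.997 -0.08   0.001  0.   ] F [ 0.2 -0.6 -0.8] T [-0.02 -0.09  0.02] grip 0.999 0.0 j7 -1.42
shift/.4: [-0.0129  0.0684  0.0751] turn/180: 0.0384
206 [134, 158, 194, 216, 218, 209, 164, 118, 130, 151, 156, 159, 158, 146, 131, 116, 114, 100, 90, 88, 89, 88, 92, 90, 91, 90, 91, 90, 91, 91, 93, 94, 106, 119, 125, 130, 140, 141]
214 [146, 177, 209, 218, 218, 217, 216, 216, 218, 202, 140, 103, 150, 200, 217, 219, 219, 218, 217, 217, 216, 216, 217, 209, 177, 122, 94, 88, 91, 92, 92, 96, 105, 100, 105, 120, 124, 122]
222 [135, 147, 196, 217, 219, 217, 217, 217, 218, 203, 134, 90, 132, 196, 217, 219, 219, 219, 217, 217, 217, 217, 218, 212, 182, 126, 93, 91, 96, 94, 94, 96, 93, 91, 94, 95, 101, 110]
230 [132, 152, 197, 216, 217, 214, 215, 218, 219, 204, 140, 95, 133, 195, 217, 219, 219, 219, 219, 218, 217, 218, 219, 218, 204, 142, 102, 94, 94, 101, 99, 96, 93, 92, 95, 103, 104, 112]
238 [137, 155, 198, 214, 215, 211, 212, 215, 218, 203, 141, 89, 121, 190, 217, 219, 219, 219, 219, 220, 218, 219, 219, 218, 205, 143, 98, 90, 92, 95, 98, 102, 99, 
[... 988 characters left out ...]
151, 199, 218, 219, 218, 214, 215, 217, 204, 137, 94, 136, 194, 215, 216, 216, 216, 217, 219, 219, 219, 219, 211, 179, 124, 90, 86, 86, 88, 86, 87, 88, 96, 109, 118, 112]
294 [134, 132, 151, 198, 217, 220, 219, 215, 213, 216, 201, 137, 92, 132, 193, 214, 215, 215, 216, 217, 218, 219, 219, 219, 219, 204, 140, 93, 85, 84, 85, 83, 86, 87, 85, 85, 87, 87]
302 [136, 142, 168, 203, 217, 217, 206, 190, 179, 177, 166, 118, 87, 127, 187, 209, 210, 208, 208, 202, 197, 198, 197, 198, 196, 184, 125, 86, 84, 85, 86, 83, 85, 86, 85, 86, 86, 88]
310 [116, 113, 96, 95, 145, 198, 214, 200, 136, 87, 81, 83, 80, 83, 89, 90, 95, 96, 88, 85, 84, 83, 83, 84, 84, 85, 84, 84, 85, 85, 84, 84, 83, 85, 85, 84, 86, 89]
```

The foot's front edge runs parallel to the machine and the dark gap behind the fence is gone, so the guide is flush. Next is the driver.

{"op": "arm_command", "data": {
  "series": "0 -.013 .068 0 0; 0 0 0 0 .038; 0 0 0 .045 0; 0 0 0 .045 0; 0 0 0 .045 0; 0 0 0 .04 0; 0 0 0 .025 0; 0 0 0 .01 0; 0 0 0 .005 0; 0 0 0 0 0"
}}

```text
clock: 15.65
position: [0.4748, -0.2605, 0.0941]
ee_rot: [0.99, -0.138, 0.0, 0.0]
ft_force: [1.0, -0.5, -0.4]
grip_width: 0.999
grasp_force: 0.0
```

Run:
```python
from h import *
go([.4734,-.2622,.092],-16.1)
```

```text
t 15.65 p [ 0.4748 -0.2605  0.0941] psi -15.89 q [ 0.99  -0.138  0.     0.   ] F [ 1.  -0.5 -0.4] T [0.04 0.02 0.03] grip 0.999 0.0 j7 -1.51
shift/.4: [-0.0021  0.005   0.0051] turn/180: 0.0011
```

{"op": "arm_command", "data": {
  "series": "0 -.002 .005 .005 0; 1 0 0 0 0; 1 0 0 0 0; 1 0 0 0 0; 1 0 0 0 0; 1 0 0 0 0; 1 0 0 0 0; 1 0 0 0 0; 1 0 0 0 0; 1 0 0 0 0",
  "newtons": 100
}}

```text
clock: 16.9
position: [0.4733, -0.2621, 0.0919]
ee_rot: [0.99, -0.138, 0.0, 0.0]
ft_force: [-0.9, -0.1, 4.5]
grip_width: 0.145
grasp_force: 97.6
```

Run:
```python
from h import *
go([.4734,-.2622,.092],-16.1)
d=snap('wrist','w5'); snap('side','s5')
```

```text
t 16.9 p [ 0.4733 -0.2621  0.0919] psi -15.89 q [ 0.99  -0.138  0.     0.   ] F [-0.9 -0.1  4.5] T [0.09 0.19 0.04] grip 0.145 97.6 j7 -1.51
shift/.4: [ 0.0003  0.0001 -0.0003] turn/180: 0.0012
```

{"op": "arm_command", "data": {
  "series": "1 0 0 -.05 0; 1 0 0 -.08 0; 1 0 0 -.08 0; 1 0 0 -.08 -.03; 1 0 0 0 -.058; 1 0 0 0 -.058; 1 0 0 0 -.058; 1 0 0 0 -.058; 1 0 0 0 -.058; 1 0 0 0 -.058"
}}

```text
clock: 18.25
position: [0.4729, -0.2619, 0.207]
ee_rot: [0.897, 0.442, -0.0, -0.0]
ft_force: [-0.6, -0.1, -2.2]
grip_width: 0.138
grasp_force: 97.8
```

Run:
```python
from h import *
go([.5609,-.0367,.2],101.5)
b=cv2.imread('pics/w1.png'); hs=cv2.cvtColor(b,cv2.COLOR_BGR2GRAY)
c=cv2.HoughCircles(hs,cv2.HOUGH_GRADIENT,1,60,param1=120,param2=15,minRadius=20,maxRadius=36)
for u,v,r in c[0]:
    if 280<v<360 and (190<u<270 or 380<u<450): print('w',u,v,r,at('w1',u,v,.1055).round(4), 'shifted', at('w1',u+4.8,v,.1055).round(4))
for n,P in(('R',[.5609,-.0367,.1055]),('L',[.5647,.0733,.1055])): print(n,proj('w1',P),proj('side0',P))
cv2.imwrite('pics/w1c.png',cv2.resize(b[270:350,180:480],None,fx=2.6,fy=2.6,interpolation=cv2.INTER_CUBIC))
```

```text
t 18.25 p [ 0.4729 -0.2619  0.207 ] psi 52.49 q [ 0.897  0.442 -0.    -0.   ] F [-0.6 -0.1 -2.2] T [ 0.05 -0.02 -0.04] grip 0.138 97.8 j7 -0.3
shift/.4: [ 0.5807 -0.1682  0.0175] turn/180: -0.2723
w 233.5 312.5 26.6 [0.5689 0.0761 0.1055] shifted [0.5688 0.0733 0.1055]
w 416.5 312.5 26.6 [ 0.5653 -0.0317  0.1055] shifted [ 0.5652 -0.0346  0.1055]
R [424.6012729  318.91321813] [282.63190728 238.67338615]
L [238.9801929  318.75206622] [248.17383098 272.72839258]
```

{"op": "arm_command", "data": {
  "series": "1 .1 -.015 .0035 0; 1 .1 -.015 .0035 0; 1 .1 -.015 .0035 0; 1 .1 -.015 .0035 0; 1 .1 -.014 .0035 0; 1 0 0 0 -.0545; 1 0 0 0 -.0545; 1 0 0 0 -.0545; 1 0 0 0 -.0545; 1 0 0 0 -.0545"
}}

```text
clock: 19.5
position: [0.5722, -0.086, 0.1999]
ee_rot: [0.633, 0.775, -0.0, -0.001]
ft_force: [0.1, -0.4, -1.3]
grip_width: 0.141
grasp_force: 97.8
```

Run:
```python
from h import *
go([.5709,-.0857,.2],101.5)
snap('wrist','w6'); snap('side','s6')
b=cv2.imread('pics/w6.png'); print(proj('w6',[.5609,-.0367,.1055]))
cv2.imwrite('pics/v6.png',cv2.resize(b[80:380,170:470],(600,600),interpolation=cv2.INTER_CUBIC))
```

```text
t 19.5 p [ 0.5722 -0.086   0.1999] psi 101.53 q [ 0.633  0.775 -0.    -0.001] F [ 0.1 -0.4 -1.3] T [-0.01  0.02  0.02] grip 0.141 97.8 j7 0.12
shift/.4: [ 0.0013 -0.003  -0.0002] turn/180: 0.0001
[316.49801689 165.53204861]
```

View pics/v6.png

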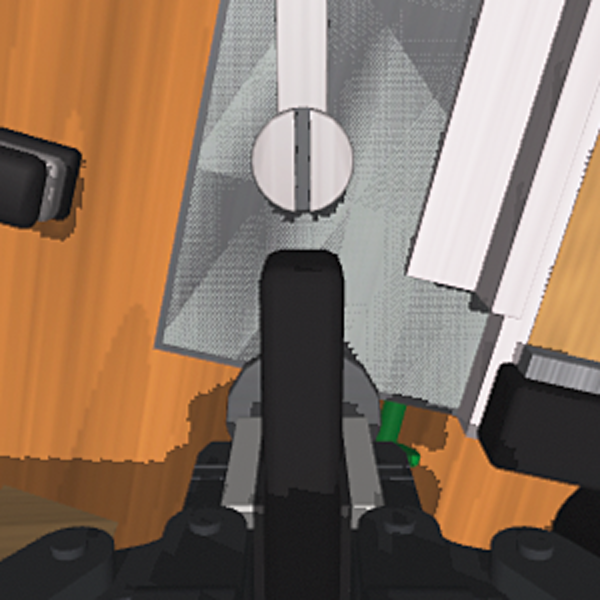

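The last picture shows the R slot at u≈321 and the crossbar's centreline at u≈321, parallel. The blade is therefore aligned across the slot, and only a shift along tool x and a descent remain.

{"op": "arm_command", "data": {
  "series": "1 .043 0 0 0; 1 .043 0 0 0; 1 .043 0 0 0; 1 0 0 .015 0; 1 0 0 .012 0; 1 0 0 .01 0; 1 0 0 .008 0; 1 0 0 .006 0; 1 0 0 .005 0; 1 0 0 .004 0"
}}

```text
clock: 20.85
position: [0.5623, -0.0355, 0.1766]
ee_rot: [0.635, 0.773, -0.0, -0.0]
ft_force: [-1.4, -0.5, -0.7]
grip_width: 0.14
grasp_force: 97.9
```

Run:
```python
from h import *
go([.5619,-.0355,.1745],101.5)
```

```text
t 20.85 p [ 0.5623 -0.0355  0.1766] psi 101.19 q [ 0.635  0.773 -0.    -0.   ] F [-1.4 -0.5 -0.7] T [-0.14  0.52  0.  ] grip 0.14 97.9 j7 0.02
shift/.4: [ 0.0002 -0.001   0.0051] turn/180: -0.0017
```

{"op": "arm_command", "data": {
  "series": "1 0 0 .004 0; 1 0 0 0 .02; 1 0 0 0 .035; 1 0 0 0 .035; 1 0 0 0 .035; 1 0 0 0 .035; 1 0 0 0 .035; 1 0 0 0 .035; 1 0 0 0 .035; 1 0 0 0 .02"
}}

```text
clock: 22.1
position: [0.562, -0.0349, 0.1748]
ee_rot: [0.907, 0.421, -0.001, -0.0]
ft_force: [-3.2, 0.7, -2.2]
grip_width: 0.144
grasp_force: 97.9
```

Run:
```python
from h import *
st(); d=snap('side','s7');
```

```text
t 22.1 p [ 0.562  -0.0349  0.1748] psi 49.78 q [ 0.907  0.421 -0.001 -0.   ] F [-3.2  0.7 -2.2] T [0.2  0.87 0.17] grip 0.144 97.9 j7 -0.84
```

{"op": "arm_command", "data": {
  "series": "1 0 0 0 .035; 1 0 0 0 .035; 1 0 0 0 .035; 1 0 0 0 .035; 1 0 0 0 .035; 1 0 0 0 .035; 1 0 0 0 .03; 1 0 0 0 .025; 1 0 0 0 .015; 1 0 0 0 .015"
}}

```text
clock: 23.4
position: [0.5624, -0.0347, 0.1748]
ee_rot: [1.0, -0.028, -0.0, -0.0]
ft_force: [-1.0, 1.5, -1.8]
grip_width: 0.142
grasp_force: 97.7
```

Run:
```python
from h import *
st()
```

```text
t 23.4 p [ 0.5624 -0.0347  0.1748] psi -3.16 q [ 1.    -0.028 -0.    -0.   ] F [-1.   1.5 -1.8] T [0.39 0.47 0.38] grip 0.142 97.7 j7 -1.74
```

{"op": "arm_command", "data": {
  "series": "1 0 0 0 .01; 1 0 0 0 .01; 1 0 0 0 .01; 1 0 0 0 .01; 1 0 0 0 .005; 1 0 0 0 .005; 1 0 0 0 0; 1 0 0 0 0; 1 0 0 0 0; 1 0 0 0 0"
}}

```text
clock: 24.65
position: [0.5625, -0.0353, 0.175]
ee_rot: [0.994, -0.106, -0.0, -0.0]
ft_force: [-1.4, 3.9, -8.1]
grip_width: 0.145
grasp_force: 97.5
```

Run:
```python
from h import *
st()
```

```text
t 24.65 p [ 0.5625 -0.0353  0.175 ] psi -12.19 q [ 0.994 -0.106 -0.    -0.   ] F [-1.4  3.9 -8.1] T [1.32 0.19 0.3 ] grip 0.145 97.5 j7 -1.89
```

```bash
cat >> h.py <<'E'
def scan(f,c,phis,r0=21,r1=41,z=.094):
    g=cv2.cvtColor(cv2.imread(f'pics/{f}.png'),cv2.COLOR_BGR2GRAY).astype(float); g=cv2.GaussianBlur(g,(0,0),.7)
    def m(phi,lo,hi):
        a=np.radians(phi); X=[]; 
        for r in np.linspace(r0,r1,9):
            for w in np.linspace(lo,hi,5):
                q=np.array(c)+1e-3*(r*np.array([np.cos(a),np.sin(a)])+w*np.array([-np.sin(a),np.cos(a)])); X.append(proj(f,[*q,z]))
        X=np.array(X,np.float32); return cv2.remap(g.astype(np.float32),X[:,:1],X[:,1:],cv2.INTER_LINEAR).mean()
    return [(p,round(float(m(p,-6,6)-.5*(m(p,-15,-10)+m(p,10,15))))) for p in phis]
E
python3 - <<'E'
from h import *
snap('side','s8'); snap('top','t8')
R=[.5614,-.0360];L=[.565,.074]
print('side0 R',scan('side0',R,range(80,125,4)));print('side0 L',scan('side0',L,range(64,110,4)))
print('s8 R',scan('s8',R,range(-20,30,3)))
print('top0 R',scan('top0',R,range(80,125,4)));print('t8 R',scan('t8',R,range(-20,30,4)))
st()
E
```

```text
side0 R [(80, -14), (84, -10), (88, 0), (92, 20), (96, 44), (100, 58), (104, 49), (108, 26), (112, 3), (116, -14), (120, -26), (124, -37)]
side0 L [(64, -27), (68, -11), (72, 11), (76, 34), (80, 53), (84, 64), (88, 60), (92, 39), (96, 12), (100, -10), (104, -24), (108, -32)]
s8 R [(-20, -4), (-17, 5), (-14, 12), (-11, 15), (-8, 15), (-5, 13), (-2, 10), (1, 7), (4, 5), (7, 3), (10, 1), (13, -2), (16, -6), (19, -10), (22, -13), (25, -15), (28, -16)]
top0 R [(80, -21), (84, -9), (88, 8), (92, 32), (96, 57), (100, 73), (104, 68), (108, 48), (112, 24), (116, 2), (120, -15), (124, -26)]
t8 R [(-20, 10), (-16, 26), (-12, 39), (-8, 40), (-4, 28), (0, 10), (4, -5), (8, -16), (12, -23), (16, -26), (20, -22), (24, -14), (28, -7)]
t 24.75 p [ 0.5625 -0.0353  0.175 ] psi -12.2 q [ 0.994 -0.106 -0.    -0.   ] F [-0.7  5.  -7.8] T [1.32 0.21 0.27] grip 0.142 97.5 j7 -1.89
```

{"op": "arm_command", "data": {
  "series": "1 0 0 0 .01; 1 0 0 0 .01; 1 0 0 0 .005; 1 0 0 0 0; 1 0 0 0 0; 1 0 0 0 0; 1 0 0 0 0; 1 0 0 0 0; 1 0 0 0 0; 1 0 0 0 0"
}}

```text
clock: 26.0
position: [0.5625, -0.0354, 0.1751]
ee_rot: [0.989, -0.145, -0.0, -0.0]
ft_force: [-1.3, 5.4, -11.7]
grip_width: 0.142
grasp_force: 97.5
```

Run:
```python
from h import *
st()
snap('top','t9'); R=[.5614,-.0360]
print('t9 R',scan('t9',R,range(-20,10,3)), scan('t9',R,range(-20,10,3),24,41))
```

```text
t 26.0 p [ 0.5625 -0.0354  0.1751] psi -16.7 q [ 0.989 -0.145 -0.    -0.   ] F [ -1.3   5.4 -11.7] T [1.49 0.07 0.49] grip 0.142 97.5 j7 -1.97
t9 R [(-20, 9), (-17, 21), (-14, 33), (-11, 40), (-8, 41), (-5, 33), (-2, 20), (1, 7), (4, -4), (7, -13)] [(-20, 3), (-17, 18), (-14, 32), (-11, 42), (-8, 43), (-5, 36), (-2, 23), (1, 8), (4, -4), (7, -13)]
```

Run:
```python
from h import *
g=cv2.cvtColor(cv2.imread('pics/t9.png'),cv2.COLOR_BGR2GRAY)
for P in([.5609,-.0369,.1055],[.5609+.03,-.0379,.094],[.5609+.06,-.0390,.094]): print(proj('t9',P).round(1))
print('cols 270..305'); 
for v in range(180,212): print(v,g[v,270:305].tolist())
```

```text
[287.  204.8]
[287.8 190.3]
[288.1 175.1]
cols 270..305
180 [150, 149, 147, 146, 144, 142, 142, 141, 140, 138, 137, 136, 135, 135, 141, 159, 178, 184, 185, 187, 186, 186, 182, 153, 104, 117, 163, 183, 188, 187, 188, 188, 179, 157, 120]
181 [149, 149, 147, 145, 144, 143, 142, 140, 139, 139, 137, 136, 133, 132, 136, 154, 176, 185, 189, 188, 188, 187, 183, 158, 109, 109, 152, 182, 188, 189, 189, 187, 182, 162, 123]
182 [150, 148, 147, 146, 144, 144, 142, 141, 140, 137, 137, 135, 134, 131, 135, 150, 175, 187, 189, 190, 188, 188, 185, 160, 112, 108, 149, 181, 188, 188, 189, 189, 185, 165, 129]
183 [149, 149, 147, 146, 144, 144, 142, 141, 140, 138, 137, 135, 134, 131, 131, 143, 173, 188, 191, 190, 190, 190, 185, 165, 121, 108, 148, 181, 190, 189, 189, 190, 187, 170, 135]
184 [150, 148, 148, 146, 145, 143, 142, 141, 140, 139, 137, 136, 135, 131, 127, 140, 172, 190, 189, 190, 190, 189, 186, 167, 128, 105, 142, 179, 189, 188, 189, 189, 187, 172, 139]
185 [150, 149, 147, 147, 145, 143, 142, 140, 138, 138, 136, 137, 134, 132, 128, 139, 170, 188, 191, 191, 191, 190, 187, 172, 136, 102, 134, 178,
[... 3991 characters left out ...]
, 149, 147, 145, 144, 143, 142, 141, 140, 139, 136, 136, 134, 132, 132, 129, 126, 123, 121, 119, 118, 115, 113, 109, 108, 101, 95, 115, 144, 154, 156, 156, 156]
209 [153, 151, 149, 148, 147, 146, 144, 143, 143, 141, 140, 139, 137, 136, 135, 132, 130, 129, 126, 124, 122, 120, 119, 116, 112, 111, 107, 104, 100, 113, 133, 148, 153, 153, 153]
210 [153, 152, 150, 148, 147, 146, 145, 144, 141, 142, 140, 139, 138, 135, 134, 134, 131, 128, 128, 125, 123, 120, 118, 115, 113, 111, 108, 104, 101, 104, 117, 136, 146, 153, 152]
211 [154, 152, 150, 149, 148, 147, 146, 144, 142, 142, 140, 139, 138, 137, 134, 133, 131, 128, 127, 124, 123, 123, 118, 117, 113, 111, 107, 104, 102, 100, 102, 119, 139, 148, 151]
```

{"op": "arm_command", "data": {
  "series": "1 0 0 0 .01; 1 0 0 0 .01; 1 0 0 0 .01; 1 0 0 0 0; 1 0 0 0 0; 1 0 0 0 0; 1 0 0 0 0; 1 0 0 0 0; 1 0 0 0 0; 1 0 0 0 0"
}}

```text
clock: 27.3
position: [0.5625, -0.0354, 0.1751]
ee_rot: [0.981, -0.192, -0.0, 0.0]
ft_force: [0.9, 4.8, -13.8]
grip_width: 0.142
grasp_force: 97.9
```

Run:
```python
from h import *
st()
snap('side','s9'); a=cv2.imread('pics/s9.png'); b=cv2.imread('pics/s8.png'); c=cv2.imread('pics/s7.png')
d=np.abs(a.astype(int)-b).sum(2); ys,xs=np.where(d>60); print('diff s8-s9',len(xs), xs.min() if len(xs) else 0,xs.max() if len(xs) else 0,ys.min() if len(xs) else 0,ys.max() if len(xs) else 0)
R=[.5614,-.0360]
g=cv2.cvtColor(a,cv2.COLOR_BGR2GRAY)
for r in (.016,.03,.044,.06): print(r,proj('s9',[R[0]+r,R[1]-r*.035,.094]).round(1))
for v in range(212,240): print(v,g[v,258:300].tolist())
```

```text
t 27.3 p [ 0.5625 -0.0354  0.1751] psi -22.1 q [ 0.981 -0.192 -0.     0.   ] F [  0.9   4.8 -13.8] T [ 1.34 -0.09  0.92] grip 0.142 97.9 j7 -2.06
diff s8-s9 1227 221 639 6 392
0.016 [275.7 241.4]
0.03 [269.7 239.4]
0.044 [263.8 237.5]
0.06 [257.1 235.4]
212 [111, 89, 37, 21, 22, 22, 21, 14, 20, 18, 33, 74, 102, 114, 122, 106, 78, 75, 84, 93, 102, 101, 94, 77, 56, 49, 48, 45, 36, 24, 24, 23, 25, 20, 22, 25, 37, 70, 107, 120, 117, 117]
213 [116, 83, 40, 27, 25, 21, 21, 16, 22, 37, 71, 98, 107, 90, 69, 54, 46, 54, 81, 102, 106, 102, 96, 78, 53, 45, 48, 47, 44, 39, 39, 40, 24, 23, 38, 60, 83, 107, 120, 115, 117, 116]
214 [77, 59, 38, 28, 22, 20, 18, 23, 53, 83, 104, 107, 91, 63, 47, 46, 45, 55, 79, 102, 105, 103, 96, 81, 58, 46, 46, 49, 48, 49, 64, 76, 70, 66, 83, 109, 126, 122, 119, 118, 118, 102]
215 [64, 59, 43, 22, 18, 17, 32, 60, 95, 110, 107, 96, 71, 48, 47, 46, 45, 51, 77, 101, 106, 103, 97, 82, 60, 48, 48, 46, 49, 50, 70, 109, 120, 118, 126, 126, 126, 119, 119, 120, 105, 75]
216 [68, 53, 33, 20, 17, 42, 99, 123, 110, 105, 103, 88, 55, 45, 47, 48, 48, 49, 70, 96, 103, 103, 93, 79,
[... 3723 characters left out ...]
84, 194, 204, 185, 138, 106, 96, 102, 88, 50, 46, 55, 72, 86, 96, 102, 102, 95, 83, 82, 91, 91, 89, 92, 85, 76, 76, 76, 75, 75, 69, 73, 69, 69, 69]
237 [173, 173, 166, 157, 157, 160, 159, 136, 104, 110, 110, 101, 97, 91, 76, 49, 44, 57, 80, 94, 89, 93, 102, 99, 91, 82, 81, 87, 91, 91, 100, 97, 74, 71, 69, 73, 76, 74, 73, 68, 64, 63]
238 [177, 167, 132, 94, 90, 93, 92, 89, 83, 87, 87, 89, 89, 82, 64, 53, 59, 76, 87, 94, 90, 90, 96, 98, 94, 92, 88, 83, 90, 92, 108, 109, 79, 68, 68, 70, 68, 65, 65, 66, 67, 57]
239 [165, 137, 97, 85, 87, 88, 87, 88, 89, 90, 91, 89, 89, 92, 90, 88, 106, 122, 121, 119, 120, 106, 89, 94, 101, 102, 89, 91, 111, 122, 155, 157, 107, 72, 65, 68, 69, 68, 69, 81, 87, 82]
```

Torque reached 0.92 N·m with no further movement, so the right screw is solid on its stop. I'll unwind, lift and go to the left screw.

{"op": "arm_command", "data": {
  "series": "1 0 0 0 -.04; 1 0 0 0 -.04; 1 0 0 -.02 0; 1 0 0 -.04 0; 1 0 0 -.03 0; 1 0 0 0 -.056; 1 0 0 0 -.056; 1 0 0 0 -.056; 1 0 0 0 -.056; 1 0 0 0 -.056"
}}

```text
clock: 28.6
position: [0.5629, -0.0359, 0.2123]
ee_rot: [0.931, 0.366, 0.0, 0.001]
ft_force: [0.0, 0.3, -2.7]
grip_width: 0.142
grasp_force: 99.7
```

Run:
```python
from h import *
go([.5606,.0249,.2],84)
```

```text
t 28.6 p [ 0.5629 -0.0359  0.2123] psi 42.92 q [0.931 0.366 0.    0.001] F [ 0.   0.3 -2.7] T [-0.02  0.02  0.02] grip 0.142 99.7 j7 -0.94
shift/.4: [ 0.0993 -0.1153  0.0308] turn/180: -0.2282
```

{"op": "arm_command", "data": {
  "series": "1 .04 -.045 .01 0; 1 .04 -.045 .01 0; 1 .0195 -.025 .011 0; 1 0 0 0 -.057; 1 0 0 0 -.057; 1 0 0 0 -.057; 1 0 0 0 -.057; 1 0 0 0 0; 1 0 0 0 0; 1 0 0 0 0"
}}

```text
clock: 29.85
position: [0.5606, 0.0253, 0.1988]
ee_rot: [0.746, 0.666, -0.0, 0.0]
ft_force: [-0.0, 0.2, -1.9]
grip_width: 0.139
grasp_force: 99.7
```

Run:
```python
from h import *
go([.5606,.0249,.2],84)
snap('wrist','w7'); snap('side','s10')
g=cv2.cvtColor(cv2.imread('pics/w7.png'),cv2.COLOR_BGR2GRAY); w6=cv2.cvtColor(cv2.imread('pics/w6.png'),cv2.COLOR_BGR2GRAY)
for v in (140,150,160,170,178): print(v,'R',w6[v,290:350].tolist(),'\n    L',g[v,290:350].tolist())
for v in (225,): print('bar',w6[v,290:350].tolist(),g[v,290:350].tolist())
print('R clip side',scan('s10',[.5614,-.0360],range(-26,30,4)))
```

```text
t 29.85 p [0.5606 0.0253 0.1988] psi 83.59 q [ 0.746  0.666 -0.     0.   ] F [-0.   0.2 -1.9] T [0.05 0.02 0.01] grip 0.139 99.7 j7 -0.37
shift/.4: [-0.001  0.    -0.003] turn/180: -0.0023
140 R [163, 162, 153, 160, 154, 162, 140, 142, 151, 147, 137, 143, 147, 127, 145, 171, 208, 223, 218, 217, 215, 215, 215, 215, 216, 218, 243, 124, 92, 112, 111, 113, 114, 113, 91, 173, 220, 218, 214, 211, 214, 217, 218, 221, 226, 230, 203, 148, 108, 99, 117, 111, 121, 125, 125, 141, 129, 151, 129, 166] 
    L [181, 182, 181, 177, 173, 174, 175, 174, 178, 181, 182, 183, 183, 184, 186, 180, 134, 121, 122, 139, 165, 190, 207, 225, 236, 136, 102, 112, 114, 114, 113, 112, 101, 186, 230, 227, 211, 192, 178, 154, 123, 110, 92, 70, 170, 182, 178, 175, 173, 174, 175, 175, 175, 175, 175, 175, 176, 176, 176, 177]
150 R [158, 158, 144, 161, 158, 155, 142, 122, 171, 192, 197, 200, 203, 206, 209, 212, 214, 213, 212, 212, 212, 212, 212, 212, 212, 214, 226, 137, 99, 109, 110, 111, 112, 110, 99, 173, 219, 218, 212, 209, 212, 216, 216, 217, 218, 219, 217, 213, 208, 207, 206, 207, 206, 204, 145, 145, 140, 165, 144, 1
[... 2090 characters left out ...]
53, 80, 71, 72, 111, 113, 177, 184, 179, 179]
bar [108, 131, 107, 106, 130, 115, 129, 114, 157, 95, 28, 29, 32, 37, 38, 36, 39, 40, 40, 41, 40, 40, 40, 40, 41, 40, 40, 41, 41, 41, 40, 41, 41, 41, 40, 41, 41, 42, 40, 40, 40, 41, 40, 41, 39, 39, 37, 37, 35, 34, 28, 7, 131, 175, 178, 175, 172, 174, 174, 173] [174, 174, 174, 173, 173, 175, 175, 177, 191, 105, 27, 28, 35, 37, 38, 38, 41, 40, 41, 41, 43, 41, 42, 42, 41, 42, 42, 42, 42, 41, 42, 41, 42, 40, 42, 41, 40, 40, 41, 40, 41, 40, 40, 41, 40, 39, 37, 37, 34, 33, 29, 18, 64, 78, 79, 77, 78, 79, 79, 79]
R clip side [(-26, -4), (-22, 1), (-18, 5), (-14, 6), (-10, 5), (-6, 3), (-2, 3), (2, 4), (6, 5), (10, 7), (14, 7), (18, 6), (22, 5), (26, 4)]
```

{"op": "arm_command", "data": {
  "series": "1 .041 -.0025 0 0; 1 .041 0 0 -.006; 1 .0405 0 0 0; 1 0 0 .015 0; 1 0 0 .012 0; 1 0 0 .01 0; 1 0 0 .008 0; 1 0 0 .006 0; 1 0 0 .005 0; 1 0 0 .004 0"
}}

```text
clock: 31.2
position: [0.5647, 0.0742, 0.1746]
ee_rot: [0.738, 0.674, 0.0, 0.0]
ft_force: [0.6, 0.5, -1.7]
grip_width: 0.144
grasp_force: 99.7
```

Run:
```python
from h import *
go([.5655,.0743,.1748],-2)
```

```text
t 31.2 p [0.5647 0.0742 0.1746] psi 84.82 q [0.738 0.674 0.    0.   ] F [ 0.6  0.5 -1.7] T [ 0.01 -0.02 -0.07] grip 0.144 99.7 j7 -0.46
shift/.4: [ 0.0003  0.0021 -0.0004] turn/180: 0.4823
```

{"op": "arm_command", "data": {
  "series": "1 0 0 0 .025; 1 0 0 0 .035; 1 0 0 0 .035; 1 0 0 0 .035; 1 0 0 0 .035; 1 0 0 0 .035; 1 0 0 0 .035; 1 0 0 0 .035; 1 0 0 0 .03; 1 0 0 0 .02"
}}

```text
clock: 32.45
position: [0.5646, 0.0748, 0.1746]
ee_rot: [0.972, 0.234, 0.0, -0.0]
ft_force: [-0.5, 2.1, -2.4]
grip_width: 0.141
grasp_force: 99.5
```

Run:
```python
from h import *
st()
```

```text
t 32.45 p [0.5646 0.0748 0.1746] psi 27.12 q [ 0.972  0.234  0.    -0.   ] F [-0.5  2.1 -2.4] T [ 0.36 -0.04  0.16] grip 0.141 99.5 j7 -1.43
```

{"op": "arm_command", "data": {
  "series": "1 0 0 0 .035; 1 0 0 0 .035; 1 0 0 0 .035; 1 0 0 0 .035; 1 0 0 0 .03; 1 0 0 0 .02; 1 0 0 0 .015; 1 0 0 0 .015; 1 0 0 0 .01; 1 0 0 0 .01"
}}

```text
clock: 33.7
position: [0.5648, 0.0749, 0.1747]
ee_rot: [0.99, -0.139, 0.0, -0.0]
ft_force: [1.6, 3.9, -4.7]
grip_width: 0.143
grasp_force: 99.4
```

Run:
```python
from h import *
st()
```

```text
t 33.7 p [0.5648 0.0749 0.1747] psi -16.0 q [ 0.99  -0.139  0.    -0.   ] F [ 1.6  3.9 -4.7] T [ 0.96 -0.62  0.5 ] grip 0.143 99.4 j7 -2.16
```

{"op": "arm_command", "data": {
  "series": "1 0 0 0 .01; 1 0 0 0 .01; 1 0 0 0 .01; 1 0 0 0 .005; 1 0 0 0 0; 1 0 0 0 0; 1 0 0 0 0; 1 0 0 0 -.04; 1 0 0 0 -.045; 1 0 0 0 0"
}}

```text
clock: 34.95
position: [0.5646, 0.0743, 0.1748]
ee_rot: [0.998, -0.062, -0.0, -0.0]
ft_force: [0.9, 3.8, -3.5]
grip_width: 0.145
grasp_force: 99.5
```

Run:
```python
from h import *
st()
```

```text
t 34.95 p [0.5646 0.0743 0.1748] psi -7.11 q [ 0.998 -0.062 -0.    -0.   ] F [ 0.9  3.8 -3.5] T [ 1.21 -0.33  0.06] grip 0.145 99.5 j7 -2.01
```

{"op": "arm_command", "data": {
  "series": "1 0 0 -.02 0; 1 0 0 -.04 0; 1 0 0 -.05 0; 1 -.0175 .123 0 0; 1 -.0175 .123 0 0; 1 -.0175 .123 0 0; 1 -.0175 .123 0 0; 1 -.0175 .123 0 0; 1 -.0175 .123 0 0; 1 -.0175 .123 0 .049"
}}

```text
clock: 36.2
position: [0.4733, -0.264, 0.2204]
ee_rot: [0.99, -0.14, 0.001, 0.001]
ft_force: [0.3, -0.1, -2.0]
grip_width: 0.138
grasp_force: 99.7
```

Run:
```python
from h import *
snap('top','t10'); snap('side','s11')
go([.4734,-.2622,.21],-16.1)
print('R top',scan('t10',[.5609,-.0367],range(-20,18,3)));print('L top',scan('t10',[.5647,.0733],range(-20,18,3)))
print('R side',scan('s11',[.5614,-.036],range(-20,18,3)));print('L side',scan('s11',[.565,.074],range(-20,18,3)))
g=cv2.cvtColor(cv2.imread('pics/t10.png'),cv2.COLOR_BGR2GRAY)
print([proj('t10',[.5609+r,-.0367-.035*r,.094]).round(1).tolist() for r in(.02,.04)],[proj('t10',[.5647+r,.0733-.035*r,.094]).round(1).tolist() for r in(.02,.04)])
for v in(183,186,189,192,195): print(v,'L',g[v,220:242].tolist(),'R',g[v,278:300].tolist())
```

```text
t 36.3 p [ 0.4712 -0.2687  0.2199] psi -16.65 q [ 0.989 -0.145 -0.     0.002] F [-0.1 -0.3 -2.4] T [ 0.05 -0.02 -0.03] grip 0.148 99.6 j7 -1.46
shift/.4: [ 0.0007 -0.0171  0.0248] turn/180: -0.0030
R top [(-20, -29), (-17, -18), (-14, -5), (-11, 12), (-8, 31), (-5, 52), (-2, 68), (1, 76), (4, 70), (7, 55), (10, 36), (13, 17), (16, 1)]
L top [(-20, -35), (-17, -24), (-14, -11), (-11, 6), (-8, 28), (-5, 52), (-2, 73), (1, 83), (4, 79), (7, 64), (10, 44), (13, 23), (16, 5)]
R side [(-20, -18), (-17, -11), (-14, -4), (-11, 5), (-8, 16), (-5, 28), (-2, 39), (1, 46), (4, 47), (7, 44), (10, 35), (13, 24), (16, 9)]
L side [(-20, -11), (-17, -6), (-14, -1), (-11, 7), (-8, 18), (-5, 32), (-2, 43), (1, 51), (4, 52), (7, 46), (10, 35), (13, 19), (16, 3)]
[[287.6, 195.4], [287.8, 185.2]] [[231.4, 194.4], [231.7, 184.3]]
183 L [124, 125, 127, 131, 135, 137, 139, 156, 180, 183, 184, 182, 182, 182, 169, 138, 116, 131, 139, 142, 142, 138] R [177, 176, 180, 178, 169, 165, 178, 181, 180, 179, 179, 179, 176, 164, 166, 196, 206, 207, 207, 206, 206, 207]
186 L [92, 95, 98, 94, 91, 92, 106, 141, 176, 184, 184, 184, 183, 180, 160, 117, 67, 50, 70, 88, 93, 93] R [88, 88, 88, 89, 101, 141, 177, 183, 181, 180, 180, 180, 164, 126, 76, 66, 82, 85, 84, 86, 84, 84]
189 L [92, 95, 96, 93, 92, 95, 106, 142, 175, 186, 186, 184, 184, 181, 156, 106, 64, 75, 94, 102, 98, 94] R [96, 93, 91, 90, 100, 139, 175, 182, 182, 182, 180, 178, 160, 117, 70, 66, 81, 85, 85, 86, 86, 86]
192 L [95, 96, 94, 90, 90, 94, 115, 151, 179, 187, 186, 185, 185, 181, 154, 98, 59, 76, 98, 104, 100, 95] R [119, 123, 123, 118, 117, 142, 176, 183, 183, 182, 182, 178, 158, 113, 68, 64, 82, 86, 86, 86, 86, 86]
195 L [114, 113, 111, 107, 105, 109, 133, 164, 180, 178, 179, 179, 180, 173, 142, 86, 55, 73, 96, 106, 106, 106] R [125, 133, 132, 130, 128, 148, 175, 183, 184, 183, 182, 179, 156, 111, 79, 84, 87, 89, 90, 90, 89, 89]
```

Both clips read the same, pointing square at the step. Now I'll put the driver back in its hole.

{"op": "arm_command", "data": {
  "series": "1 .001 -.017 0 -.003; 1 0 0 0 0; 1 0 0 .03 0; 1 0 0 .04 0; 1 0 0 .04 0; 1 0 0 .03 0; 1 0 0 .02 0; 1 0 0 .02 0; 1 0 0 .01 0; 1 0 0 0 0"
}}

```text
clock: 37.55
position: [0.4763, -0.2552, 0.1426]
ee_rot: [0.991, -0.133, -0.0, 0.0]
ft_force: [-0.4, -0.4, -1.1]
grip_width: 0.142
grasp_force: 99.6
```

Run:
```python
from h import *
go([.4734,-.2622,.093],-16.1)
```

```text
t 37.55 p [ 0.4763 -0.2552  0.1426] psi -15.26 q [ 0.991 -0.133 -0.     0.   ] F [-0.4 -0.4 -1.1] T [0.02 0.02 0.02] grip 0.142 99.6 j7 -1.47
shift/.4: [-0.0025  0.0188  0.124 ] turn/180: 0.0047
```

{"op": "arm_command", "data": {
  "series": "1 -.0025 .019 0 .004; 1 0 0 0 0; 1 0 0 .02 0; 1 0 0 .03 0; 1 0 0 .025 0; 1 0 0 .02 0; 1 0 0 .015 0; 1 0 0 .007 0; 1 0 0 .004 0; 1 0 0 0 0"
}}

```text
clock: 38.8
position: [0.4735, -0.2623, 0.0945]
ee_rot: [0.99, -0.139, 0.0, 0.0]
ft_force: [-0.4, 0.5, -1.2]
grip_width: 0.144
grasp_force: 99.6
```

Run:
```python
from h import *
go([.4734,-.2622,.093],-16.1)
```

```text
t 38.8 p [ 0.4735 -0.2623  0.0945] psi -15.98 q [ 0.99  -0.139  0.     0.   ] F [-0.4  0.5 -1.2] T [0.01 0.02 0.01] grip 0.144 99.6 j7 -1.48
shift/.4: [-0.0004 -0.0003  0.0037] turn/180: 0.0007
```

{"op": "arm_command", "data": {
  "series": "1 0 0 .003 0; 1 0 0 .0025 0; 1 0 0 0 0; .6 0 0 0 0; 0 0 0 0 0; 0 0 0 0 0; 0 0 0 0 0; 0 0 0 -.02 0; 0 0 0 -.04 0; 0 0 0 -.06 0"
}}

```text
clock: 40.05
position: [0.4733, -0.2622, 0.1414]
ee_rot: [0.99, -0.139, -0.0, -0.0]
ft_force: [0.2, -0.7, 1.6]
grip_width: 1.001
grasp_force: 0.0
```

{"op": "arm_command", "data": {
  "series": "0 0 0 -.08 0; 0 0 0 -.08 0; 0 -.06 .02 0 0; 0 -.06 .05 0 0; 0 -.02 .1 0 0; 0 0 .1 0 0; 0 0 .1 0 0; 0 0 .1 0 0; 0 0 .1 0 0; 0 0 .05 0 0"
}}

```text
clock: 41.3
position: [0.3503, -0.4871, 0.2051]
ee_rot: [0.99, -0.14, 0.0, 0.0]
ft_force: [-0.0, -0.2, -0.2]
grip_width: 1.002
grasp_force: 0.0
```

Run:
```python
from h import *
st(); snap('top','t11'); snap('side','s12')
a=cv2.cvtColor(cv2.imread('pics/top0.png'),cv2.COLOR_BGR2GRAY).astype(int);b=cv2.cvtColor(cv2.imread('pics/t11.png'),cv2.COLOR_BGR2GRAY).astype(int)
m=(np.abs(a-b)>35).astype(np.uint8); n,l,s,c=cv2.connectedComponentsWithStats(m)
print([x.tolist() for x in s[1:] if x[4]>6])
print('bar px now (dark) v=228..268'); 
ys,xs=np.where(b[225:275,392:422]<50); print(len(xs),xs.mean()+392,ys.mean()+225,np.degrees(np.arctan2(*np.linalg.eigh(np.cov(xs,ys))[1][::-1,1])))
ys,xs=np.where(a[225:275,392:422]<50); print(len(xs),xs.mean()+392,ys.mean()+225)
```

```text
t 41.3 p [ 0.3503 -0.4871  0.2051] psi -16.1 q [ 0.99 -0.14  0.    0.  ] F [-0.  -0.2 -0.2] T [0.01 0.   0.02] grip 1.002 0.0 j7 -0.99
[[209, 164, 98, 33, 1335], [212, 169, 11, 1, 11], [372, 171, 22, 38, 292], [351, 172, 2, 6, 11], [375, 177, 5, 8, 17], [287, 178, 17, 12, 104], [350, 180, 4, 8, 18], [283, 190, 8, 7, 51], [228, 197, 10, 9, 34], [285, 198, 10, 8, 37], [202, 201, 19, 6, 64], [223, 202, 5, 3, 14], [228, 205, 3, 7, 19], [256, 204, 24, 12, 179], [279, 204, 6, 4, 16], [285, 206, 3, 7, 18], [334, 254, 286, 187, 11005], [603, 308, 15, 19, 43], [625, 321, 5, 3, 8], [374, 351, 250, 129, 7440], [619, 379, 21, 33, 383], [599, 405, 41, 44, 987], [623, 420, 6, 4, 19], [284, 426, 36, 17, 216], [321, 429, 10, 11, 75], [570, 430, 52, 50, 1151]]
bar px now (dark) v=228..268
336 406.30059523809524 247.7202380952381 105.06738695231647
339 406.7079646017699 248.00294985250738
```

Run:
```python
from h import *
for f in('top0','t4','t5','t8','t9','t10','t11','side0','s1','s4','s12'):
    b=cv2.imread(f'pics/{f}.png').astype(int); g=(b[:,:,1]>b[:,:,2]+40)&(b[:,:,1]>b[:,:,0]+30)
    r=(slice(150,225),slice(320,400)) if f[0]=='t' else (slice(170,250),slice(280,340))
    ys,xs=np.where(g[r]); 
    print(f,len(xs),(xs.min()+r[1].start,xs.max()+r[1].start,ys.min()+r[0].start,ys.max()+r[0].start,xs.mean()+r[1].start,ys.mean()+r[0].start) if len(xs) else '')
b=cv2.imread('pics/t11.png').astype(int);g=(b[:,:,1]>b[:,:,2]+40)&(b[:,:,1]>b[:,:,0]+30)
for v in range(164,212,2): print(v,''.join('#' if x else '.' for x in g[v,325:400]))
```

```text
top0 382 (np.int64(365), np.int64(387), np.int64(164), np.int64(206), np.float64(375.4397905759162), np.float64(185.86125654450262))
t4 448 (np.int64(329), np.int64(377), np.int64(159), np.int64(197), np.float64(345.15401785714283), np.float64(178.22321428571428))
t5 477 (np.int64(330), np.int64(377), np.int64(159), np.int64(197), np.float64(344.9140461215933), np.float64(178.48637316561846))
t8 373 (np.int64(329), np.int64(376), np.int64(159), np.int64(197), np.float64(341.8605898123324), np.float64(178.19302949061662))
t9 376 (np.int64(330), np.int64(376), np.int64(159), np.int64(197), np.float64(341.92287234042556), np.float64(178.18351063829786))
t10 476 (np.int64(330), np.int64(377), np.int64(159), np.int64(197), np.float64(344.9873949579832), np.float64(178.48319327731093))
t11 487 (np.int64(330), np.int64(377), np.int64(159), np.int64(198), np.float64(344.9609856262834), np.float64(178.5482546201232))
side0 343 (np.int64(295), np.int64(320), np.int64(187), np.int64(229), np.float64(308.38775510204084), np.float64(202.798833819242))
s1 61 (np.int64(293), np.int64(305), np.int64
[... 1564 characters left out ...]
............................................................
196 .....#######...............................................................
198 ........#..................................................................
200 ...........................................................................
202 ...........................................................................
204 ...........................................................................
206 ...........................................................................
208 ...........................................................................
210 ...........................................................................
```

Run:
```python
from h import *
def edge(f,u,v0,v1,th=155):
    g=cv2.imread(f'pics/{f}.png',0)[v0:v1,u].astype(float); i=np.where((g[:-1]>=th)&(g[1:]<th))[0]; return None if not len(i) else round(v0+i[-1]+(g[i[-1]]-th)/(g[i[-1]]-g[i[-1]+1]),2)
for f in('t5','t11'): print(f,'foot front',[(u,edge(f,u,176,188)) for u in(214,218,222,242,250,258,266,274,298,301)],'fence front',[(u,edge(f,u,162,171)) for u in(214,222,242,258,274,298)])
print('flush model: foot front z.088',[proj('t11',[.6408-.034+y*.0349,.0156+y,.088]).round(2).tolist() for y in(.09,0,-.08)],'fence',[proj('t11',[.6408-.010+y*.0349,.0156+y,.114]).round(2).tolist() for y in(.09,0,-.08)])
print('R',scan('t11',[.5609,-.0367],range(-8,10,2)),'L',scan('t11',[.5647,.0733],range(-8,10,2)))
```

```text
t5 foot front [(214, np.float64(182.4)), (218, np.float64(182.38)), (222, np.float64(182.48)), (242, np.float64(182.73)), (250, np.float64(182.73)), (258, np.float64(182.77)), (266, np.float64(182.92)), (274, np.float64(183.26)), (298, np.float64(183.73)), (301, np.float64(183.71))] fence front [(214, np.float64(167.76)), (222, np.float64(167.69)), (242, np.float64(167.79)), (258, np.float64(168.32)), (274, np.float64(168.75)), (298, np.float64(168.78))]
t11 foot front [(214, np.float64(182.59)), (218, np.float64(182.55)), (222, np.float64(182.6)), (242, np.float64(182.87)), (250, np.float64(182.9)), (258, np.float64(182.91)), (266, np.float64(183.09)), (274, np.float64(183.41)), (298, np.float64(183.87)), (301, np.float64(183.84))] fence front [(214, np.float64(167.89)), (222, np.float64(167.84)), (242, np.float64(167.92)), (258, np.float64(168.47)), (274, np.float64(168.89)), (298, np.float64(168.89))]
flush model: foot front z.088 [[215.22, 182.49], [260.76, 183.26], [301.34, 183.94]] fence [[212.18, 167.78], [258.93, 168.55], [300.59, 169.24]]
R [(-8, 33), (-6, 47), (-4, 61), (-2, 72), (0, 79), (2, 79), (4, 74), (6, 64), (8, 51)] L [(-8, 29), (-6, 46), (-4, 62), (-2, 76), (0, 85), (2, 87), (4, 83), (6, 73), (8, 61)]
```

```bash
python3 -c "
from workcell import manip
print(manip.hand_in())"
```

```text
the job is handed in; nothing more can be done
None
```

I handed the job in at about 41 s: guide flush on the step, both clamp screws turned home with the driver (right 0.92 N·m, left last read 0.5 then turned 6° more unread, clips match), and the driver back in its own hole; the free-standing green look-alike driver had toppled by 2.75 s though my path never went near it, so I left it lying there.

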